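# Select the circuit, then hold the spring probe on its test pad

### The arm

A 6-joint arm with a two-finger parallel gripper is mounted at the origin on a cart in front of the work surface, level with it; the furniture and walls round the work are solid. World frame = base frame: x ahead of the robot, y to its left, z up, the work surface at z = 0. Lengths are in mm, angles in degrees, forces in N, time in s.
With the tool pointing down it reaches from about 300 to 850 mm from the base axis. Payload 4.2 kg.
Tool frame: the origin (TCP) lies at the very end of the fingers, on their centre line; the grasp point (between the pads) lies 19 mm behind it; z points along the fingers, y is the line along which they close (so a half turn about z gives the same grasp; the last joint's range is limited). The gripper opens to 91 mm and grips with 3 to 60 N. Pads are 32 mm wide; open, the fingers measure 118 mm over their backs; the gripper's body (76 mm by 178 mm) begins 60 mm behind the grasp point.
Start: joints at [-69.614, 18.312, 89.639, -0, 72.044, -1.146], TCP at [211.039, -534.889, 213.976] pointing down, gripper open.
Joint ranges: [-177.97, 177.97], [-48.28, 115.42], [12.27, 149.76], [-77.06, 257.06], [2.81, 150.46], [-146.56, 146.56]. Speed limits (degrees/s): [147.25, 147.25, 180, 180, 180, 180].

### API

Orientations are given as [roll, pitch, yaw] about the fixed x, y, z axes, in that order (R = Rz(yaw) Ry(pitch) Rx(roll)).
In Python, from workcell import env, eyes gives the robot as it stands.
- The arm moves only by the tool send_rows, never from a script. Its argument "targets" is text: rows parted by semicolons, each of 7 numbers parted by spaces: the shift along the tool's x, y, z in m, then the turn, a rotation vector about the tool's x, y, z in degrees, then the opening in per cent of the stroke, from 0 (shut) to 100 (fully open). A call has 1 to 12 rows; each row is the pose to reach, as a shift and turn from the pose commanded when the call began, along the tool's axes at that moment; what a row does not reach only later rows make up. A row lasts 1/12 s, in which the tool goes at most 41.7 mm and 7.16 degrees, less where a joint would pass 70% of its speed; a pose out of reach is approached as far as the arm can. A call with a gripper value outside its range is refused whole. The fingers move at their own pace and stop on an object; "grip_force" is the grip in N (left out, the last holds). Time passes only in rows, so rows that repeat a pose let the fingers close. It gives the time, the measured TCP pose, the force, the opening and the grip force at its end, in the units of the state.
- env.state(): the state, without advancing time (a new reading comes with each control period).
- eyes.grab_frame(name): name is "scene" or "top" or "wrist"; returns a dict with "image" (420x560x3 uint8, blue, green, red), "fovy" (degrees; the focal length in pixels is half the picture's height over the tangent of half this angle, whatever the lens; pixels are square), "cx", "cy" (the principal point, pixels), "D" ([k1, k2, p1, p2, k3] as OpenCV has them; the pictures are not rectified), "eye" and "attitude" of the camera in the world. Camera axes: x right, y up, looking along -z (the intrinsics and any distortion apply to the point x, -y, -z); pixel columns grow to the right and rows downward; lengths in mm; the calibration is good to about 2 mm. A picture is of the moment at which its call begins. There is no depth.
- env.job_done(): hands the job in; it is judged then, once.
The state is a dict: "time_s": time; "qpos": joint angles; "qvel": joint speeds; "effort": joint torques, N m; "ee_pos": TCP position; "ee_rot": TCP orientation; "force": force on the tool from outside, world axes, zero at the start; "torque": the same for the moment, N m; "gripper_width": finger opening in mm; "gripper_force": force on a finger pad.
Only numpy, scipy, OpenCV 4.12 (cv2) and the standard library are available. Lean on these libraries where they do the work, as an engineer would, in place of code of your own. Each camera call takes 0.05 s, during which the arm holds its last target. There are 200 camera calls.

### The job

A board is loaded in the sloping test fixture and has to be checked at its square test pad. First turn the fixture's selector knob until its pointer points at the square symbol on the deck, and let go of it; only then take the cordless probe out of the tool stand and hold its tip on the square pad, the probe standing square to the sloping board (not simply upright), pressed lightly so that the spring tip goes in about half way without bottoming. Do not touch a round pad with the tip, press hard, or disturb the screwdriver in the stand or the things lying about; finish while still holding the probe on the pad like that.

Things in the scene. Friction and masses are not known exactly. Their poses are not given: they have to be found in the camera images.
- fixture: Grey fixed test fixture 220 (x) x 160 (y) mm. Origin: centre of its underside; x away from the robot at yaw 0. In front (x -110 to -20 mm) a level deck 36 mm high with the selector knob at x -66, y 0; behind, a nest sloping up away from the robot at 15 deg with a green board. Row of four bare metal test pads along y, 22 mm apart; parts round them under 12 mm tall, a 19 mm relay up-slope.
- selector (a joint): Knob angle, rad. 0 = pointer along the fixture's +x; grows clockwise seen from above; stops at -1.05 and 1.05. White symbols round its far side, 40 mm from the axis, at -0.785, -0.262, 0.262 (discs) and 0.785 (the square one, rightmost seen from the robot). Starts between -0.6 and 0.35, stays where left; friction 0.05 N m.
- selector_grip (a point): Point on the knob's vertical axis, 54 mm above the desk, at gripping height. The black knob is a bar 46 x 13 mm, its top 64 mm above the desk, on a round skirt 48 mm across whose top is 44 mm above the desk. x axis along the bar to the pointer end (white line on top), z up. Pinch the bar across its 13 mm from above.
- mark_square (a point): Centre of the white square symbol (9 mm) on the deck, 37 mm above the desk.
- pad_square: The square test pad, 12 x 12 mm, bare brass; it may be any of the four in the row. Origin: centre of its upper face, about 63 mm above the desk; z is the board's outward normal (leaning 15 deg to the fixture's front), x up the slope, y along the row.
- pad_round_a: A round test pad, 12 mm across, not to be touched. Origin and axes as for the square pad.
- pad_round_b: A round test pad, 12 mm across, not to be touched. Origin and axes as for the square pad.
- pad_round_c: A round test pad, 12 mm across, not to be touched. Origin and axes as for the square pad.
- stand: Tool stand: fixed grey block 74 (x) x 156 (y) x 90 mm high on a rubber foot 84 x 166 mm. Origin: centre of its underside. A square pocket with the probe at y = -36 mm, a round one with a screwdriver at y = +36 mm, both open from above. Beware of the monitor on the higher desk farther to the left.
- probe: Cordless probe upright in the stand, 148 mm long, about 70 g. Origin: on its axis under the collar that rests on the stand, 90 mm above the desk; z away from the tip; x, y across its flat sides, at first along the stand's. Handle 18 x 18 mm from 4 mm (collar, 30 mm wide) to 65 mm over the origin, cap to 68. Grip the handle across x from above; the driver is 72 mm off along y. Lift 85 mm to clear.
- probe_tip (a point): End of the probe's spring tip, on the axis 80 mm below the probe's origin when not pressed in. The tip is 4.8 mm thick with a round end and stands 14 mm out of a steel barrel 8.4 mm thick; above the barrel (from 36 mm over the tip's end) a nose, then a square shank 17.5 mm wide.
- plunger (a joint): How far the spring tip is pressed into the probe, in m: 0 = out, 0.008 = bottomed. The spring pushes 1 N at 0 and 0.4 N more per mm: 2.6 N half way, 4.2 N at the end.
- driver: Screwdriver standing handle up in the stand's other pocket, handle 24 mm thick, its top 180 mm above the desk. Leave it. Origin: on the handle's side (12 mm off its axis), level with the top of the pocket.
- tweezers: Bystander, the steel tweezers, lying or standing on the desk; leave it alone. Origin: centre of its underside.
- cutter: Bystander, the cutters, lying or standing on the desk; leave it alone. Origin: centre of its underside.
- spare_relay: Bystander, the spare relay module, lying or standing on the desk; leave it alone. Origin: centre of its underside.
- coax_barrel: Bystander, the coax barrel adaptor, lying or standing on the desk; leave it alone. Origin: centre of its underside.
- spool: Bystander, the solder spool, lying or standing on the desk; leave it alone. Origin: centre of its underside.
- flux: Bystander, the flux bottle, lying or standing on the desk; leave it alone. Origin: centre of its underside.
- brush: Bystander, the brush, lying or standing on the desk; leave it alone. Origin: centre of its underside.
Things that resemble listed ones, but are neither listed nor needed, are in the scene too. Leave any green look-alike of the probe alone.

How it is judged:
By the outcome, as a careful person would: the job done as asked, in the order asked, and still so for the second after the job is handed in, while the arm keeps its last pose, push and grip.
It also fails if it takes over 64 s, if anything falls off the work surface, if the arm or the gripper's body presses on something with over 40 N, if the wrist force passes 120 N, or if a joint passes its speed limit or range.

## Working session

There is one attempt and no reset: what is moved stays moved. The work goes in short steps, Python scripts to look and compute and a tool call to move; the robot and the scene stay as the last step left them, time stands still between calls to the robot, and variables do not carry over. Pictures are saved under pics/ and viewed, at most 12 in all, crops included, and the job is handed in when it is done.

Besides the shell and the picture viewer there is one more tool, called after "Emit:" as a command line: name --argument value ..., lists and objects as JSON in quotes. send_rows: Moves the arm, as the interface text tells. Its arguments: {"type":"object","properties":{"targets":{"type":"string"},"grip_force":{"type":"number"}},"required":["targets"]}

```bash
mkdir -p pics; ls; cat > h.py <<'E'
import numpy as np, cv2
from scipy.spatial.transform import Rotation as Ro
from workcell import env, eyes
def grab(n,save=None):
    f=eyes.grab_frame(n)
    if save: cv2.imwrite('pics/'+save,f['image'])
    return f
E
python3 - <<'E'
from h import *
import pickle
for n in ['scene','top','wrist']:
    f=grab(n,n+'0.png'); pickle.dump(f,open(n+'0.pkl','wb'))
    print(n,{k:v for k,v in f.items() if k!='image'})
s=env.state();print(s)
a=cv2.imread('pics/scene0.png');b=cv2.imread('pics/top0.png')
E
```

```text
pics
scene {'fovy': 52.09893719887414, 'cx': 272.8774774063207, 'cy': 210.61851923630078, 'D': array([-0.10991285,  0.        ,  0.        ,  0.        ,  0.        ]), 'eye': array([123.3285973 , 820.9710237 , 606.59782166]), 'attitude': array([  61.58575241,    1.31581314, -155.86537033])}
top {'fovy': 54.40146878313175, 'cx': 281.7125658742608, 'cy': 210.03673427037054, 'D': array([-0.04374937,  0.        ,  0.        ,  0.        ,  0.        ]), 'eye': array([ 454.07113121,  -16.51494773, 1286.28116296]), 'attitude': array([  4.2736463 ,  -0.34379707, -89.18842185])}
wrist {'fovy': 61.82023258026889, 'cx': 280.30436496177333, 'cy': 210.2481866792469, 'D': array([-0.08305701,  0.        ,  0.        ,  0.        ,  0.        ]), 'eye': array([ 287.02113617, -505.64984702,  383.50068951]), 'attitude': array([-1.66625130e+01,  6.29729547e-02, -6.84809525e+01])}
{'time_s': 0.15, 'qpos': array([-6.96114293e+01,  1.83414310e+01,  8.96878910e+01, -1.47816894e-03,
        7.20428724e+01, -1.14714640e+00]), 'qvel': array([ 0.01506083, -0.06708705, -0.19010901, -0.07166568,  0.03299979,
       -0.0211544 ]), 'effort': array([ 5.79499792e-04, -4.12773156e+01, -2.32154703e+01,  7.27605144e-02,
        4.33581253e-02, -9.97919528e-05]), 'ee_pos': array([ 210.92918645, -534.53216812,  213.34808222]), 'ee_rot': array([-1.79927792e+02, -4.00353204e-05,  2.15361737e+01]), 'force': array([-0.84238413, -0.08553711,  0.15301833]), 'torque': array([-0.01651785,  0.04808834,  0.01114549]), 'gripper_force': 0.0, 'gripper_width': 91.12109212498638}
```

View pics/top0.png

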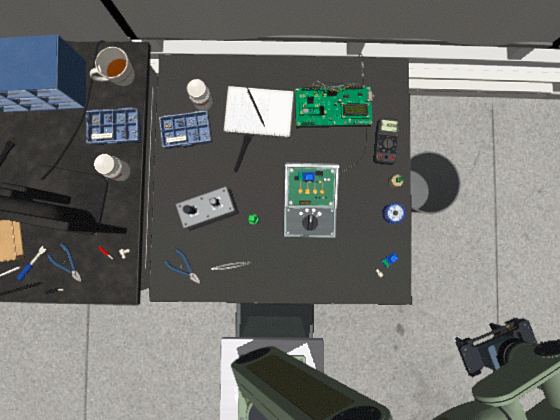

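View pics/scene0.png

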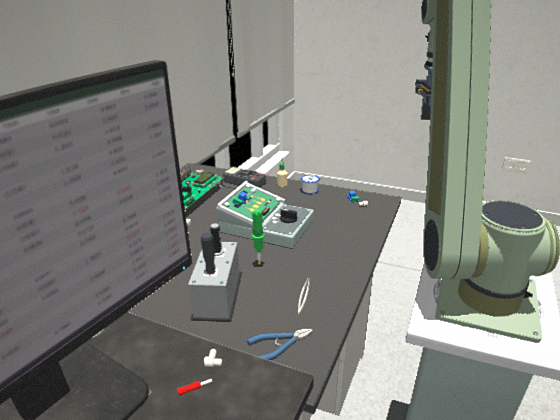

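The top view shows the fixture at (311,200) with its knob at (310,222), the stand at (205,207), and the green decoy at (253,218). The scene view shows two dark tools in the stand. I'll enlarge the fixture and stand next.

```bash
python3 - <<'E'
from h import *
a=cv2.imread('pics/top0.png')
c1=cv2.resize(a[155:245,275:350],None,fx=5,fy=5,interpolation=cv2.INTER_CUBIC)
c2=cv2.resize(a[175:235,165:265],None,fx=4.2,fy=5*1.5*0+4.2,interpolation=cv2.INTER_CUBIC)
o=np.zeros((450,800,3),np.uint8);o[:450,:375]=c1;o[:252,380:800]=c2;cv2.imwrite('pics/z.png',o)
E
```

```text
(no output)
```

View pics/z.png

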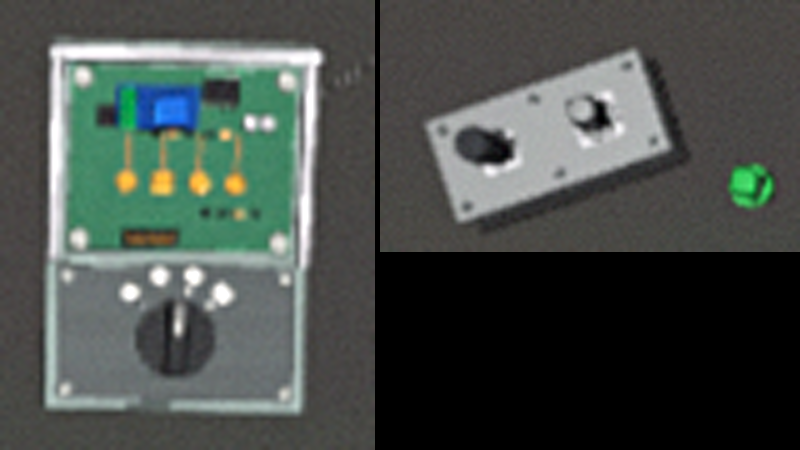

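Left crop: the square pad is at (162,184), the knob centre is at about (175,338) with its pointer almost straight up, and the square mark is at (223,294). Right crop: the probe with its grey cap is in the right pocket at (587,110), and the driver is in the left one.

```bash
cat >> h.py <<'E'
def K(f):
    fl=f['image'].shape[0]/2/np.tan(np.radians(f['fovy']/2)); return np.array([[fl,0,f['cx']],[0,fl,f['cy']],[0,0,1]])
def unproj(f,uv,z):
    p=cv2.undistortPoints(np.array(uv,float).reshape(-1,1,2),K(f),np.array(f['D'])).reshape(-1,2)
    d=np.c_[p[:,0],-p[:,1],-np.ones(len(p))]
    d=Ro.from_euler('xyz',f['attitude'],degrees=True).apply(d); e=np.array(f['eye'])
    return e+d*((np.array(z)-e[2])/d[:,2])[:,None]
def proj(f,P):
    R=Ro.from_euler('xyz',f['attitude'],degrees=True).as_matrix()
    c=(np.atleast_2d(P)-f['eye'])@R*np.array([1,-1,-1])
    return cv2.projectPoints(c.reshape(-1,1,3),np.zeros(3),np.zeros(3),K(f),np.array(f['D']))[0].reshape(-1,2)
E
python3 - <<'E'
from h import *
import pickle
f=pickle.load(open('top0.pkl','rb'))
z=lambda x,y:((x+.5)/5-.5+275,(y+.5)/5-.5+155)
w=lambda x,y:((x-380+.5)/4.2-.5+165,(y+.5)/4.2-.5+175)
np.set_printoptions(precision=1,suppress=True)
names=['frontL','frontR','padL','sq','padR1','padR2','mark0','mark1','mark2','marksq','knobtip','knobcen']
pts=[z(47,408),z(300,410),z(126,182),z(162,184),z(199,184),z(236,184),z(130,293),z(160,275),z(193,276),z(223,294),z(179,302),z(175,338)]
for n,p in zip(names,unproj(f,pts,[36,36,63,63,63,63,37,37,37,37,64,44])):print(n,p)
for n,p in zip(['c1','c2','c3','c4','cap'],unproj(f,[w(427,122),w(637,50),w(673,150),w(462,222),w(582,106)],[90,90,90,90,158])):print(n,p)
s=env.state();f=pickle.load(open('wrist0.pkl','rb'))
R=Ro.from_euler('xyz',s['ee_rot'],degrees=True);print('cam in tool',R.inv().apply(f['eye']-s['ee_pos']))
E
```

```text
frontL [467.6 -30.8  36. ]
frontR [ 468.5 -185.6   36. ]
padL [603.9 -76.3  63. ]
sq [603. -98.  63.]
padR1 [ 603.4 -120.3   63. ]
padR2 [ 603.7 -142.6   63. ]
mark0 [538.6 -80.7  37. ]
mark1 [550. -99.  37.]
mark2 [ 549.7 -119.3   37. ]
marksq [ 538.9 -137.8   37. ]
knobtip [ 531.8 -108.8   64. ]
knobcen [ 511.1 -108.1   44. ]
c1 [557.8 289.5  90. ]
c2 [610.7 143.4  90. ]
c3 [540.7 116.5  90. ]
c4 [488.1 262.7  90. ]
cap [564.  169.8 158. ]
cam in tool [  81.4    0.9 -170.2]
```

```bash
cat >> h.py <<'E'
np.set_printoptions(precision=2,suppress=True)
def delta(pos,R):
    s=env.state(); R0=Ro.from_euler('xyz',s['ee_rot'],degrees=True)
    if not isinstance(R,Ro): R=Ro.from_euler('xyz',[180,0,R],degrees=True)
    print('t',s['time_s'],'at',s['ee_pos'],s['ee_rot'],'F',s['force'],'w',s['gripper_width'])
    print('shift m',np.round(R0.inv().apply(np.array(pos)-s['ee_pos'])/1000,4),'rot',(R0.inv()*R).as_rotvec(degrees=True))
E
python3 -c "
from h import *
delta([480,-108.3,200],0)"
```

```text
t 0.15 at [ 210.93 -534.53  213.35] [-179.93   -0.     21.54] F [-0.84 -0.09  0.15] w 91.12109212498638
shift m [ 0.41 -0.3   0.01] rot [-0.07  0.01 21.54]
```

Emit:
send_rows --targets "0.407 -0.298 0.013 0 0 21.5 100;0.407 -0.298 0.013 0 0 21.5 100;0.407 -0.298 0.013 0 0 21.5 100;0.407 -0.298 0.013 0 0 21.5 100;0.407 -0.298 0.013 0 0 21.5 50;0.407 -0.298 0.013 0 0 21.5 50;0.407 -0.298 0.013 0 0 21.5 50;0.407 -0.298 0.013 0 0 21.5 50;0.407 -0.298 0.013 0 0 21.5 50;0.407 -0.298 0.013 0 0 21.5 50;0.407 -0.298 0.013 0 0 21.5 50;0.407 -0.298 0.013 0 0 21.5 50"

```text
time_s: 1.15
ee_pos: [475.9, -114.0, 201.1]
ee_rot: [180.0, 0.0, 0.0]
force: [1.2, -0.7, -0.2]
gripper_width: 45.8
gripper_force: 0.0
```

```bash
python3 -c "
from h import *
delta([480,-108.3,200],0)"
```

```text
t 1.15 at [ 475.94 -114.    201.09] [179.99   0.     0.04] F [ 1.25 -0.69 -0.2 ] w 45.773586326912216
shift m [ 0.   -0.01  0.  ] rot [0.01 0.   0.04]
```

Close enough for a look from here.

```bash
python3 - <<'E'
from h import *
import pickle
f=grab('wrist','w1.png');pickle.dump(f,open('w1.pkl','wb'));print(f['eye'],f['attitude'],env.state()['ee_pos'])
cv2.imwrite('pics/w1b.png',cv2.resize(f['image'],None,fx=1.42,fy=1.42,interpolation=cv2.INTER_CUBIC))
E
```

```text
[ 557.67 -114.62  371.38] [-16.65  -0.05 -89.97] [ 479.93 -107.95  200.89]
```

View pics/w1b.png

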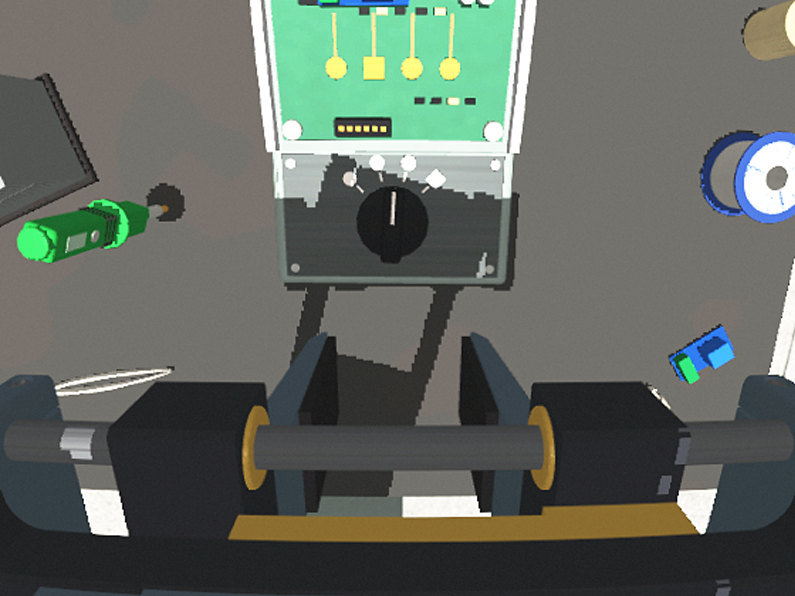

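The knob bar runs from (391,258) to (394,188). The square mark is at (436,179), the square pad at (374,68), and the round pads at (336,68), (412,68) and (450,68).

```bash
python3 - <<'E'
from h import *
import pickle
f=pickle.load(open('w1.pkl','rb'))
z=lambda x,y:((x+.5)/1.42-.5,(y+.5)/1.42-.5)
P=[('padL',336,68,63),('sq',374,68,63),('r1',412,68,63),('r2',450,68,63),('m0',350,179,37),('m1',377,163,37),('m2',408,163,37),('msq',436,179,37),('knobfar',394,188,64),('knobnear',391,261,64),('linefar',393.5,193,64),('linenear',392.5,224,64),('skirtL',357,222,44),('skirtR',428,222,44)]
for p in P: print(p[0],unproj(f,[z(*p[1:3])],[p[3]])[0])
delta([512,-108.3,49],0)
E
```

```text
padL [604.56 -78.92  63.  ]
sq [ 604.42 -100.89   63.  ]
r1 [ 604.42 -122.82   63.  ]
r2 [ 604.54 -144.77   63.  ]
m0 [539.79 -83.23  37.  ]
m1 [ 550.01 -101.08   37.  ]
m2 [ 550.01 -121.29   37.  ]
msq [ 539.79 -139.74   37.  ]
knobfar [ 535.83 -112.34   64.  ]
knobnear [ 490.56 -110.37   64.  ]
linefar [ 532.83 -112.03   64.  ]
linenear [ 513.92 -111.37   64.  ]
skirtL [512.41 -87.83  44.  ]
skirtR [ 512.41 -134.5    44.  ]
t 1.2 at [ 479.93 -107.95  200.89] [-179.69   -0.21    0.29] F [3.01 5.12 0.  ] w 45.524253122887664
shift m [0.03 0.   0.15] rot [-0.31 -0.21  0.29]
```

Emit:
send_rows --targets "0.032 0.002 0.04 0 0 2.3 50;0.032 0.002 0.08 0 0 2.3 50;0.032 0.002 0.105 0 0 2.3 50;0.032 0.002 0.105 0 0 2.3 50;0.032 0.002 0.105 0 0 2.3 50"

```text
time_s: 1.62
ee_pos: [506.3, -117.8, 95.1]
ee_rot: [-180.0, 0.2, -2.3]
force: [0.4, 0.5, 0.1]
gripper_width: 45.3
gripper_force: 0.0
```

```bash
python3 - <<'E'
from h import *
import pickle
f=grab('wrist');pickle.dump(f,open('w2.pkl','wb'));print(env.state()['ee_pos'],env.state()['ee_rot'])
cv2.imwrite('pics/w2b.png',cv2.resize(f['image'][130:410,130:430],None,fx=2,fy=2,interpolation=cv2.INTER_CUBIC))
E
```

```text
[ 507.79 -118.32   96.97] [179.99  -0.03  -2.28]
```

View pics/w2b.png

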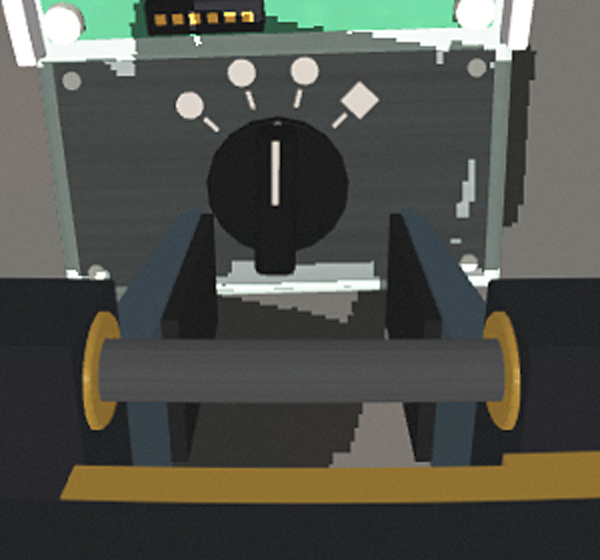

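The fingertips are at (213,215) and (390,215), so their mid-line is about x = 301. The knob bar is at x = 276, running from (277,122) to (275,268), so the gripper has to go left. Before measuring, I'll check that the pose has settled.

```bash
python3 - <<'E'
from h import *
import pickle
f=pickle.load(open('w2.pkl','rb'))
z=lambda x,y:((x+.5)/2-.5+130,(y+.5)/2-.5+130)
P=[('m0',190,105,37),('m1',241,73,37),('m2',305,72,37),('msq',360,100,37),('knobfar',277,120,64),('knobnear',275,270,64),('linefar',276,142,64),('linenear',276,205,64),('skirtL',207,185,44),('skirtR',349,185,44)]
for p in P: print(p[0],unproj(f,[z(*p[1:3])],[p[3]])[0])
print(f['eye'],f['attitude'])
delta([512,-110,50],-2.3)
E
```

```text
m0 [540.35 -83.02  37.  ]
m1 [ 550.35 -100.68   37.  ]
m2 [ 549.83 -121.66   37.  ]
msq [ 539.77 -139.52   37.  ]
knobfar [ 540.51 -112.91   64.  ]
knobnear [ 492.09 -109.85   64.  ]
linefar [ 533.82 -112.28   64.  ]
linenear [ 513.89 -111.28   64.  ]
skirtL [514.45 -87.58  44.  ]
skirtR [ 512.58 -134.86   44.  ]
[ 588.6  -121.94  265.06] [-16.88   0.   -92.28]
t 1.6667 at [ 507.79 -118.32   96.97] [179.99  -0.03  -2.28] F [-0.15  0.14  0.71] w 45.43993745093475
shift m [ 0.   -0.01  0.05] rot [ 0.01 -0.03  0.02]
```

```bash
python3 - <<'E'
from h import *
import pickle
f=pickle.load(open('w2.pkl','rb'))
z=lambda x,y:((x+.5)/2-.5+130,(y+.5)/2-.5+130)
print(unproj(f,[z(213,215),z(390,215)],[97,97]))
delta([512.5,-111.1,51],-2.8)
E
```

```text
[[ 524.05  -96.71   97.  ]
 [ 522.24 -142.14   97.  ]]
t 1.6667 at [ 507.79 -118.32   96.97] [179.99  -0.03  -2.28] F [-0.15  0.14  0.71] w 45.43993745093475
shift m [ 0.   -0.01  0.05] rot [ 0.01 -0.03  0.52]
```

Emit:
send_rows --targets "0.004 -0.007 0 0 0 0.5 50;0.004 -0.007 0 0 0 0.5 50;0.004 -0.007 0 0 0 0.5 50"

```text
time_s: 1.92
ee_pos: [513.0, -111.2, 98.1]
ee_rot: [180.0, -0.2, -2.7]
force: [0.1, -0.8, -0.5]
gripper_width: 45.7
gripper_force: 0.0
```

```bash
python3 - <<'E'
from h import *
delta([512.5,-111.1,50],-2.8)
E
```

```text
t 1.9167 at [ 512.98 -111.19   98.15] [179.95  -0.23  -2.75] F [ 0.08 -0.78 -0.51] w 45.7271153187072
shift m [-0.   -0.    0.05] rot [ 0.05 -0.23  0.05]
```

Emit:
send_rows --targets "0 -0.0005 0.02 0 0 0 50;0 -0.0005 0.04 0 0 0 50;0 -0.0005 0.049 0 0 0 50;0 -0.0005 0.049 0 0 0 50;0 -0.0005 0.049 0 0 0 0;0 -0.0005 0.049 0 0 0 0;0 -0.0005 0.049 0 0 0 0;0 -0.0005 0.049 0 0 0 0;0 -0.0005 0.049 0 0 0 0;0 -0.0005 0.049 0 0 0 0;0 -0.0005 0.049 0 0 0 0" --grip_force 12

```text
time_s: 2.83
ee_pos: [512.1, -110.0, 47.8]
ee_rot: [-179.9, -0.1, -2.8]
force: [-0.3, 4.1, 4.4]
gripper_width: 12.8
gripper_force: 12.0
```

Emit:
send_rows --targets "0 0 0 0 0 6 0;0 0 0 0 0 12 0;0 0 0 0 0 18 0;0 0 0 0 0 24 0;0 0 0 0 0 30 0;0 0 0 0 0 36 0;0 0 0 0 0 42 0;0 0 0 0 0 42.5 0;0 0 0 0 0 42.5 0;0 0 0 0 0 42.5 0"

```text
time_s: 3.67
ee_pos: [511.9, -110.5, 47.8]
ee_rot: [-180.0, -0.0, -45.3]
force: [-1.9, 2.7, 3.8]
gripper_width: 12.9
gripper_force: 12.0
```

Emit:
send_rows --targets "0 0 0 0 0 0 40;0 0 0 0 0 0 40;0 0 0 0 0 0 40;0 0 0 0 0 0 40;0 0 -0.03 0 0 0 40;0 0 -0.06 0 0 0 40;0 0 -0.09 0 0 0 40;0 0 -0.12 0 0 0 40;-0.04 0 -0.12 0 0 0 40;-0.06 0 -0.12 0 0 0 40;-0.06 0 -0.12 0 0 0 40;-0.06 0 -0.12 0 0 0 40"

```text
time_s: 4.67
ee_pos: [469.1, -67.7, 167.4]
ee_rot: [-180.0, -0.1, -45.2]
force: [0.3, 0.1, 0.8]
gripper_width: 36.5
gripper_force: 0.0
```

```bash
python3 - <<'E'
from h import *
import pickle
f=grab('wrist');pickle.dump(f,open('w3.pkl','wb'));print(env.state()['ee_pos'],env.state()['ee_rot'])
cv2.imwrite('pics/w3b.png',cv2.resize(f['image'][0:400],None,fx=1.42,fy=1.42,interpolation=cv2.INTER_CUBIC))
E
```

```text
[469.81 -68.19 167.31] [-179.99   -0.07  -45.23]
```

View pics/w3b.png

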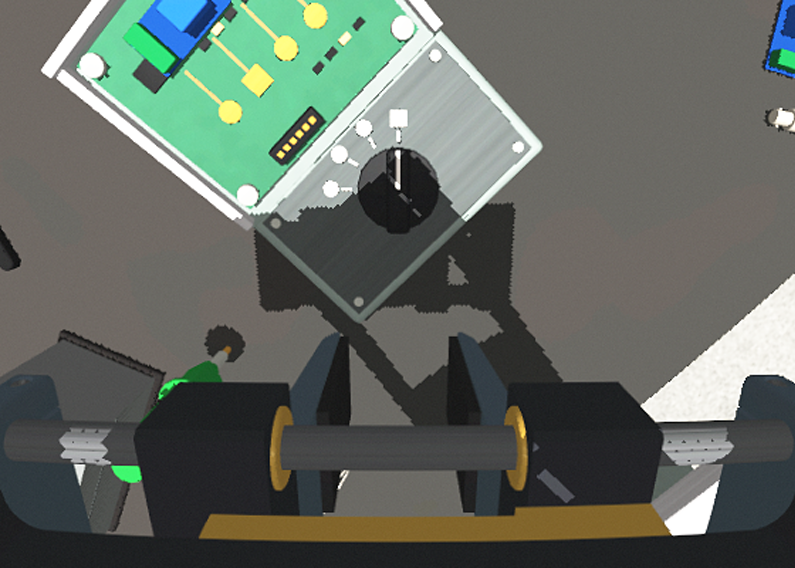

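The pointer line at x = 398 runs straight at the square symbol at (398,118), and the knob has been let go. Next I'll move to the probe.

```bash
python3 - <<'E'
from h import *
import pickle
f=pickle.load(open('w3.pkl','rb'))
z=lambda x,y:((x+.5)/1.42-.5,(y+.5)/1.42-.5)
P=[('padL',230,112,63),('sq',257,80,63),('r1',286,47,63),('r2',315,15,63),('msq',398,118,37),('linefar',398,152,64),('linenear',398,188,64),('knear',397,232,64)]
for p in P: print(p[0],unproj(f,[z(*p[1:3])],[p[3]])[0])
delta([561.5,169,215],110)
E
```

```text
padL [604.54 -78.55  63.  ]
sq [ 604.67 -100.59   63.  ]
r1 [ 604.54 -123.09   63.  ]
r2 [ 604.27 -144.68   63.  ]
msq [ 539.91 -139.41   37.  ]
linefar [ 526.51 -125.9    64.  ]
linenear [ 513.22 -112.5    64.  ]
knear [496.75 -95.13  64.  ]
t 4.7167 at [469.81 -68.19 167.31] [-179.99   -0.07  -45.23] F [ 0.01 -0.12 -0.78] w 36.71875528062937
shift m [-0.1  -0.23 -0.05] rot [   0.09   -0.04 -155.23]
```

Emit:
send_rows --targets "0 0 -0.04 0 0 0 100;0 0 -0.08 0 0 0 100;0 0 -0.11 0 0 0 100;0 0 -0.11 0 0 -7 100;0 0 -0.11 0 0 -14 100;0 0 -0.11 0 0 -21 100;0 0 -0.11 0 0 -28 100;0 0 -0.11 0 0 -35 100;0 0 -0.11 0 0 -42 100;0 0 -0.11 0 0 -49 100;0 0 -0.11 0 0 -56 100;0 0 -0.11 0 0 -56 100"

```text
time_s: 5.72
ee_pos: [470.3, -68.8, 276.8]
ee_rot: [180.0, 0.0, 10.8]
force: [0.2, -0.7, 0.6]
gripper_width: 91.7
gripper_force: 0.0
```

```bash
python3 - <<'E'
from h import *
delta([561.5,169,215],110)
E
```

```text
t 5.7167 at [470.34 -68.77 276.78] [179.98   0.02  10.8 ] F [ 0.22 -0.7   0.64] w 91.72386783914719
shift m [ 0.13 -0.22  0.06] rot [ -0.     0.03 -99.2 ]
```

Emit:
send_rows --targets "0.015 -0.024 0 0 0 -7 100;0.03 -0.048 0 0 0 -14 100;0.045 -0.072 0 0 0 -21 100;0.06 -0.096 0 0 0 -28 100;0.075 -0.12 0 0 0 -35 100;0.09 -0.144 0 0 0 -42 100;0.105 -0.168 0 0 0 -49 100;0.12 -0.192 0 0 0 -56 100;0.134 -0.2165 0 0 0 -63 100;0.134 -0.2165 0 0 0 -70 100;0.134 -0.2165 0 0 0 -77 100;0.134 -0.2165 0 0 0 -84 100"

```text
time_s: 6.72
ee_pos: [561.7, 170.1, 276.3]
ee_rot: [-180.0, 0.0, 94.9]
force: [0.6, -1.3, 0.8]
gripper_width: 91.4
gripper_force: 0.0
```

Emit:
send_rows --targets "0 0 0.01 0 0 -7 100;0 0 0.03 0 0 -14 100;0 0 0.05 0 0 -15.2 100;0 0 0.05 0 0 -15.2 100;0 0 0.05 0 0 -15.2 100;0 0 0.05 0 0 -15.2 100"

```text
time_s: 7.22
ee_pos: [561.8, 169.6, 228.0]
ee_rot: [179.9, 0.0, 109.8]
force: [-0.3, 0.3, 0.6]
gripper_width: 91.1
gripper_force: 0.0
```

```bash
python3 - <<'E'
from h import *
import pickle
f=grab('wrist');pickle.dump(f,open('w4.pkl','wb'))
cv2.imwrite('pics/w4b.png',cv2.resize(f['image'],None,fx=1.42,fy=1.42,interpolation=cv2.INTER_CUBIC))
print(f['eye'],f['attitude'])
delta([561.5,169,130],110)
E
```

```text
[534.62 245.27 398.24] [-16.67  -0.04  19.78]
t 7.2667 at [561.96 169.74 228.42] [179.86   0.02 109.83] F [0.7  0.24 0.22] w 91.2567849557832
shift m [-0.  -0.   0.1] rot [ 0.14  0.02 -0.17]
```

View pics/w4b.png

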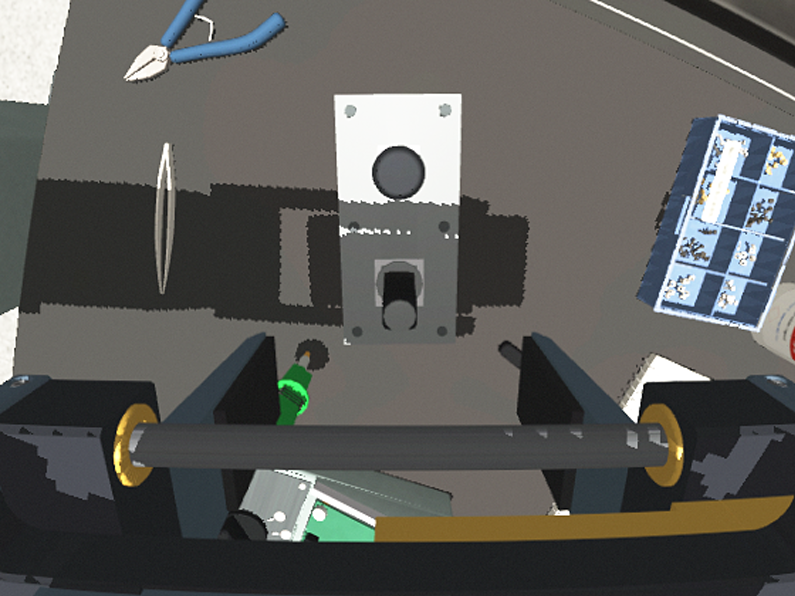

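The probe's cap is at (400,314), centred between fingers whose tips are at (272,338) and (522,338). The driver is up-image at (398,172), and the green decoy at (290,395) is clear of the pinch.

```bash
python3 - <<'E'
from h import *
import pickle
f=pickle.load(open('w4.pkl','rb'))
z=lambda x,y:((x+.5)/1.42-.5,(y+.5)/1.42-.5)
P=[('cap',400,315,158),('c1',334,95,90),('c2',462,95,90),('c3',345,343,90),('driver',398,172,180),('collar',399.5,282,94),('decoybase',312,355,0)]
Q={}
for p in P: Q[p[0]]=unproj(f,[z(*p[1:3])],[p[3]])[0];print(p[0],Q[p[0]])
d=Q['c2']-Q['c1'];print(np.degrees(np.arctan2(d[1],d[0])))
d=Q['c1']-Q['c3'];print(np.degrees(np.arctan2(d[1],d[0]))-90)
d=Q['driver']-Q['cap'];print(np.degrees(np.arctan2(d[1],d[0]))-90)
E
```

```text
cap [562.9  169.85 158.  ]
c1 [488.77 262.65  90.  ]
c2 [559.08 287.94  90.  ]
c3 [543.16 117.66  90.  ]
driver [537.66 237.   180.  ]
collar [562.68 170.3   94.  ]
decoybase [522.13  60.     0.  ]
19.78691157187803
20.563405900052118
20.59441492452474
```

Emit:
send_rows --targets "0 0.001 0.035 0 0 0 100;0 0.001 0.07 0 0 0 100;0 0.001 0.1 0 0 0 100;0 0.001 0.115 0 0 0 100;0 0.001 0.115 0 0 0 100;0 0.001 0.115 0 0 0 100;0 0.001 0.115 0 0 0 0;0 0.001 0.115 0 0 0 0;0 0.001 0.115 0 0 0 0;0 0.001 0.115 0 0 0 0;0 0.001 0.115 0 0 0 0;0 0.001 0.115 0 0 0 0" --grip_force 30

```text
time_s: 8.27
ee_pos: [561.9, 170.0, 112.6]
ee_rot: [180.0, 0.0, 109.9]
force: [0.4, 0.3, 0.1]
gripper_width: 54.2
gripper_force: 0.0
```

Emit:
send_rows --targets "0 0 0 0 0 0 0;0 0 0 0 0 0 0;0 0 0 0 0 0 0;0 0 0 0 0 0 0;0 0 0 0 0 0 0"

```text
time_s: 8.68
ee_pos: [561.8, 170.0, 112.1]
ee_rot: [-180.0, 0.0, 109.9]
force: [-0.4, 0.1, 0.0]
gripper_width: 20.4
gripper_force: 0.0
```

```bash
python3 - <<'E'
from h import *
delta([562.8,170,113],110)
print(env.state()['gripper_force'],env.state()['torque'])
E
```

```text
t 8.6833 at [561.77 169.99 112.11] [-179.99    0.01  109.93] F [-0.35  0.13  0.02] w 20.409697496414164
shift m [-0.  0. -0.] rot [-0.01  0.01 -0.07]
0.0 [ 0.   -0.17 -0.03]
```

Emit:
send_rows --targets "0 0 0 0 0 0 0;0 0 0 0 0 0 0;0 0 0 0 0 0 0;0 0 0 0 0 0 0;0 0 0 0 0 0 0;0 0 0 0 0 0 0"

```text
time_s: 9.18
ee_pos: [561.7, 170.0, 112.1]
ee_rot: [-180.0, 0.0, 109.9]
force: [0.7, 0.5, -0.9]
gripper_width: 18.0
gripper_force: 30.0
```

Emit:
send_rows --targets "0 0 -0.01 0 0 0 0;0 0 -0.03 0 0 0 0;0 0 -0.06 0 0 0 0;0 0 -0.09 0 0 0 0;0 0 -0.12 0 0 0 0;0 0 -0.14 0 0 0 0;0 0 -0.14 0 0 0 0;0 0 -0.14 0 0 0 0"

```text
time_s: 9.85
ee_pos: [562.0, 170.1, 253.5]
ee_rot: [179.9, 0.0, 109.9]
force: [-0.2, 0.6, -0.9]
gripper_width: 18.2
gripper_force: 30.0
```

```bash
python3 - <<'E'
from h import *
t=np.radians(15)
n=np.array([-np.sin(t),0,np.cos(t)]);up=np.array([np.cos(t),0,np.sin(t)])
# tool z=-n, yaw ~ 100 like: tool x = +y dir
x=np.array([0,1.,0]);R=Ro.from_matrix(np.c_[x,np.cross(-n,x),-n])
pad=np.array([604.5,-99.7,63])
delta(pad+n*(103+40),R)
s=env.state();R0=Ro.from_euler('xyz',s['ee_rot'],degrees=True)
print(R.as_euler('xyz',degrees=True),(R0.inv()*R).as_rotvec(degrees=True))
E
```

```text
t 9.85 at [561.97 170.08 253.52] [179.86   0.02 109.93] F [-0.18  0.59 -0.89] w 18.166120457197202
shift m [-0.26 -0.09  0.05] rot [-14.71  -2.62  19.82]
[165.   0.  90.] [-14.71  -2.62  19.82]
```

Emit:
send_rows --targets "0 0 -0.03 0 0 0 0;-0.03 -0.01 -0.03 0 0 0 0;-0.06 -0.02 -0.03 0 0 0 0;-0.09 -0.03 -0.03 0 0 0 0;-0.12 -0.04 -0.03 0 0 0 0;-0.15 -0.05 -0.03 0 0 0 0;-0.18 -0.06 -0.03 -3 -0.5 4 0;-0.21 -0.07 -0.03 -6 -1 8 0;-0.24 -0.08 -0.03 -9 -1.6 12 0;-0.2555 -0.087 -0.01 -12 -2.1 16 0;-0.2555 -0.087 0.02 -14.7 -2.6 19.8 0;-0.2555 -0.087 0.04 -14.7 -2.6 19.8 0"

```text
time_s: 10.85
ee_pos: [562.1, -100.4, 207.5]
ee_rot: [165.6, -0.1, 89.7]
force: [-0.8, -0.1, -1.9]
gripper_width: 17.9
gripper_force: 30.0
```

Emit:
send_rows --targets "0 0 0 0 0 0 0;0 0 0 0 0 0 0;0 0 0 0 0 0 0;0 0 0 0 0 0 0"

```text
time_s: 11.18
ee_pos: [568.5, -99.8, 213.7]
ee_rot: [165.0, 0.1, 90.1]
force: [0.4, 0.0, -1.3]
gripper_width: 17.8
gripper_force: 30.0
```

```bash
cat >> h.py <<'E'
t=np.radians(15)
n=np.array([-np.sin(t),0,np.cos(t)]); xx=np.array([0,1.,0]);RT=Ro.from_matrix(np.c_[xx,np.cross(-n,xx),-n])
E
python3 - <<'E'
from h import *
import pickle
np.set_printoptions(precision=4,suppress=True)
delta(np.array([604.5,-99.7,63])+n*(103+40),RT)
fr=[grab(k) for k in('scene','wrist','top')];pickle.dump(fr,open('w5.pkl','wb'))
a=cv2.resize(fr[0]['image'][150:260,200:330],(390,330),interpolation=cv2.INTER_CUBIC)
b=fr[1]['image'][130:,150:]
o=np.zeros((600,800,3),np.uint8);o[:330,:390]=a;o[:290,390:800]=b
c=cv2.resize(fr[2]['image'][155:245,260:360],(300,270),interpolation=cv2.INTER_CUBIC);o[330:600,:300]=c
cv2.imwrite('pics/w5.png',o)
E
```

```text
t 11.1833 at [568.5072 -99.8082 213.6647] [164.9942   0.0632  90.0604] F [ 0.4173  0.0259 -1.2944] w 17.794088214991948
shift m [ 0.0001 -0.0042  0.0118] rot [0.0058 0.0454 0.0747]
```

View pics/w5.png

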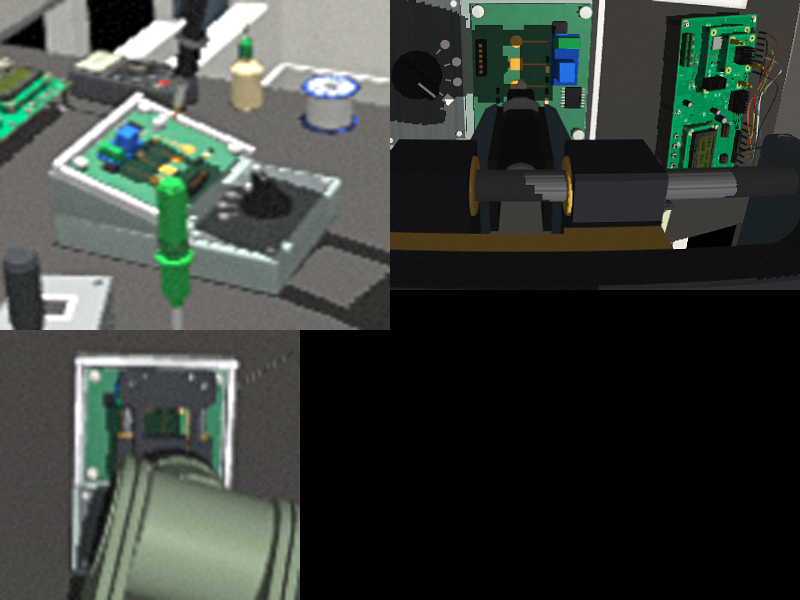

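The probe hangs above the board with its tip at (178,117) in the scene crop. The wrist view cannot see the tip. I'll compare the predicted tip and pad projections with the scene image.

```bash
python3 - <<'E'
from h import *
import pickle
fr=pickle.load(open('w5.pkl','rb'));s=env.state()
f0=pickle.load(open('scene0.pkl','rb'))
R0=Ro.from_euler('xyz',s['ee_rot'],degrees=True)
tip=s['ee_pos']+R0.apply([0,0,103]);print('tip',tip,proj(fr[0],tip))
P=np.array([[604.5,-99.7+22*k,63] for k in(1,0,-1,-2)]);print(proj(f0,P))
C=np.array([[512,-110,64]]);print(proj(f0,C))
def crop(im,u,v,w,h,sc): return cv2.resize(im[v:v+h,u:u+w],(w*sc,h*sc),interpolation=cv2.INTER_CUBIC)
o=np.hstack([crop(f0['image'],225,180,50,60,8),crop(fr[0]['image'],235,150,50,60,8)])
cv2.imwrite('pics/z2.png',o)
E
```

```text
tip [594.59 -99.81 113.84] [[257.01 189.15]]
[[250.85 208.97]
 [254.48 205.42]
 [258.   201.98]
 [261.42 198.64]]
[[287.29 209.38]]
```

View pics/z2.png

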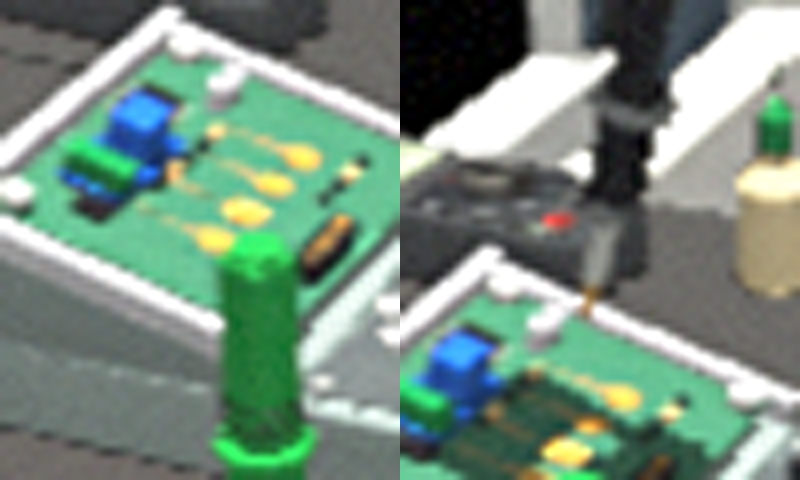

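Emit:
send_rows --targets "0 -0.0042 0.01 0 0 0 0;0 -0.0042 0.025 0 0 0 0;0 -0.0042 0.042 0 0 0 0;0 -0.0042 0.042 0 0 0 0;0 -0.0042 0.042 0 0 0 0;0 -0.0042 0.042 0 0 0 0;0 -0.0042 0.042 0 0 0 0"

```text
time_s: 11.92
ee_pos: [574.5, -100.0, 171.9]
ee_rot: [165.0, 0.1, 90.0]
force: [0.6, 0.9, -0.8]
gripper_width: 17.8
gripper_force: 30.0
```

```bash
python3 - <<'E'
from h import *
import pickle
np.set_printoptions(precision=4,suppress=True)
delta(np.array([604.5,-99.7,63])+n*(103+0),RT)
f=grab('scene');s=env.state()
R0=Ro.from_euler('xyz',s['ee_rot'],degrees=True)
tip=s['ee_pos']+R0.apply([0,0,103]);print('tip',tip,proj(f,tip),proj(f,tip+9.6*n+[0,0,0]))
u,v=232,170
cv2.imwrite('pics/z3.png',cv2.resize(f['image'][v:v+50,u:u+60],None,fx=12,fy=12,interpolation=cv2.INTER_CUBIC))
E
```

```text
t 11.9167 at [574.5065 -99.9899 171.9439] [165.0106   0.0544  90.0222] F [ 0.5547  0.874  -0.7958] w 17.80524172891827
shift m [0.0003 0.0008 0.01  ] rot [-0.0106  0.0468  0.0355]
tip [ 601.0396 -100.0668   72.383 ] [[255.5342 202.5238]] [[256.2151 199.631 ]]
```

View pics/z3.png

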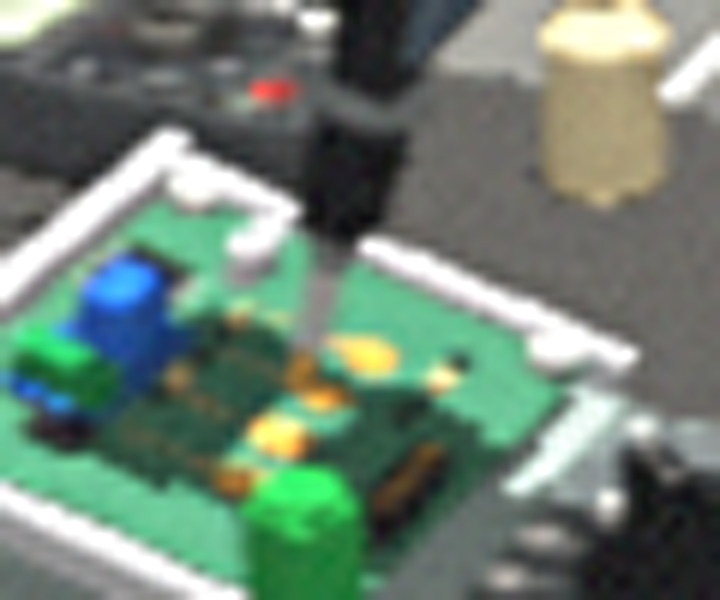

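```bash
cat >> h.py <<'E'
def favg(k=12):
    F=[];P=[]
    for i in range(k):
        eyes.grab_frame('top'); s=env.state(); F.append(s['force']); P.append(s['ee_pos'])
    F=np.array(F);print('Fn',(F@n).mean(),'+-',(F@n).std()/k**.5,'F',F.mean(0),'pos',np.mean(P,0),'along n',np.mean(P,0)@n,'t',s['time_s'])
E
python3 -c "
from h import *
favg()"
```

```text
Fn -0.9267531707483321 +- 0.15111963892355482 F [-0.29  0.05 -1.04] pos [573.91 -99.9  170.89] along n 16.53249182046772 t 12.5667
```

Emit:
send_rows --targets "0 0.0008 0.004 0 0 0 0;0 0.0008 0.008 0 0 0 0;0 0.0008 0.008 0 0 0 0;0 0.0008 0.008 0 0 0 0;0 0.0008 0.01 0 0 0 0;0 0.0008 0.01 0 0 0 0;0 0.0008 0.011 0 0 0 0;0 0.0008 0.012 0 0 0 0;0 0.0008 0.012 0 0 0 0;0 0.0008 0.012 0 0 0 0;0 0.0008 0.012 0 0 0 0"

```text
time_s: 13.48
ee_pos: [577.8, -99.9, 159.3]
ee_rot: [165.1, 0.0, 90.0]
force: [0.3, -0.1, 1.7]
gripper_width: 17.6
gripper_force: 30.0
```

```bash
python3 -c "
from h import *
favg()"
```

```text
Fn 0.6262158502545565 +- 0.11841253775634768 F [-0.13 -0.25  0.61] pos [577.79 -99.91 159.26] along n 4.285730410044308 t 14.0833
```

Emit:
send_rows --targets "0 0 0.001 0 0 0 0;0 0 0.002 0 0 0 0;0 0 0.0026 0 0 0 0;0 0 0.0026 0 0 0 0;0 0 0.0026 0 0 0 0;0 0 0.0026 0 0 0 0"

```text
time_s: 14.58
ee_pos: [578.4, -99.9, 156.7]
ee_rot: [165.1, 0.0, 90.0]
force: [1.2, -0.0, 1.2]
gripper_width: 17.6
gripper_force: 30.0
```

```bash
python3 - <<'E'
from h import *
favg()
s=env.state();print(s['ee_rot'],s['gripper_width'])
f=grab('scene');g=grab('wrist')
u,v=232,170
o=np.zeros((600,800,3),np.uint8);o[:500,:400]=cv2.resize(f['image'][v:v+50,u:u+40],None,fx=10,fy=10,interpolation=cv2.INTER_CUBIC)
o[:400,400:]=cv2.resize(g['image'][130:330,150:350],None,fx=2,fy=2)
cv2.imwrite('pics/z4.png',o)
E
```

```text
Fn 1.8117109853186424 +- 0.1324925610618352 F [ 0.05 -0.41  1.89] pos [578.42 -99.9  156.69] along n 1.6471742786612322 t 15.1833
[165.13   0.03  90.02] 17.75830690486624
```

View pics/z4.png

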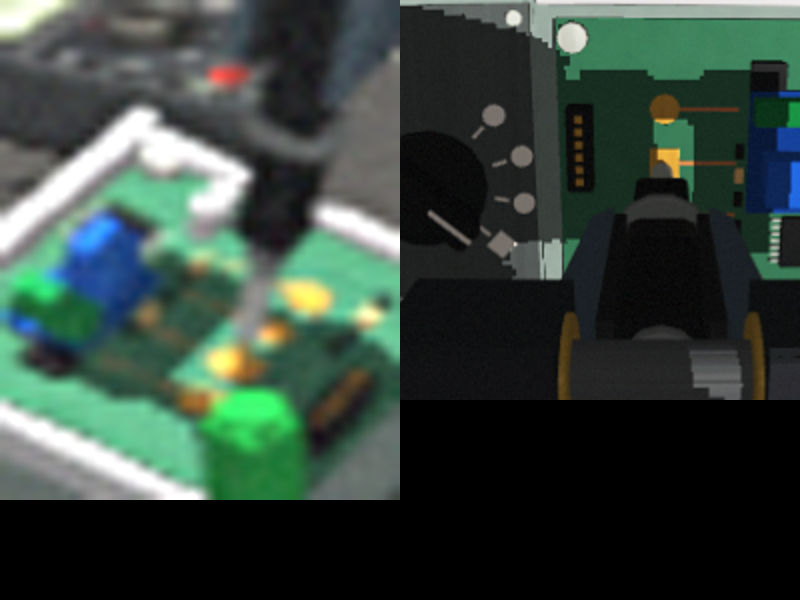

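The barrel goes down onto the square pad, at (235,355) in the scene crop and (665,165) in the wrist crop. The pointer is still on the square symbol at (500,243). The force rise of 2.74 N means the tip is about 4.2 mm in, so I'm handing in.

```bash
python3 -c "
from h import *
print(env.job_done())"
```

```text
the job is handed in; nothing more can be done
None
```

The job is handed in: the knob points at the square symbol and has been let go. The probe is held on the square pad at the board's 15° slope, its tip about 4 mm in (half way, estimated from force and travel), and I saw nothing else disturbed.

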